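Shut and latch the ramp's catch gate, then switch on its timing console

TASK

Make the ramp ready for a run: take the red knob of the latch bar, lift the bar, swing the blue gate shut so that the bar passes over the yellow keeper's low nose, and let the bar drop fully down into the keeper's notch, without forcing the keeper. Then turn the red isolator handle on the white console from off (red dot) all the way to on (green dot), let go, and leave the cart and everything else on the bench where it is.

Things in the scene. Friction and masses are not known exactly. Their poses are not given: they have to be found in the camera images.
- ramp: Wooden ramp, fixed for the run, origin on the bench under the closed gate, mid-track. z up; -y up the ramp, +y away from its foot; x across the track. The deck at the gate is 190 mm wide and 30 mm above the bench. Gate hinge post (36 mm square, 125 mm high) centred at x = +118 mm, y = 0.
- gate_hinge (a point): Point on the vertical hinge axis of the catch gate, 100 mm above the bench; axes as ramp. The gate is a blue panel 165 x 14 x 62 mm, reaching from 5 to 170 mm from the axis, its top 102 mm above the bench; it lies 10 to 24 mm off the bar's middle plane, on the uphill (-y when shut) side.
- gate (a joint): Gate angle about its vertical hinge, rad; 0 is straight across the track, growing as it opens. Bar direction from the hinge is (-cos q, sin q) in the axes of gate_hinge. Starts 0.45 to 0.85, turns lightly (0.04 N m), stays where left. Bar in the notch: -0.05 to 0.05 depending on where the keeper is clamped. Bar outside, against the nose: 0.08 or more. Limits -0.15, 1.2.
- bar_pivot (a point): Pivot of the latch bar on the gate: 50 mm from the hinge axis, 100 mm above the bench; its axis is level and square to the bar. The steel bar, 195 x 12 (thick) x 20 mm (high), reaches 180 mm from here to its free end, level when down. Bar, pivot and hinge axis share one vertical plane.
- latch_bar (a joint): Angle of the latch bar about its pivot, rad: 0 is level (down, resting on a pin), grows to 0.7 as the free end is lifted. It falls by its own weight (about 0.14 kg) when let go.
- latch_knob (a point): Grip point of the red round upright knob on the latch bar, 20 mm diameter; its top is 20 mm above this point. The point is 95 mm along the bar from the pivot (145 mm from the hinge axis) and 40 mm above the bar's axis (140 mm above the bench when down; the bar's top face is 30 mm below it). Axes: -x along the bar to its free end, z up the knob.
- keeper_post: Wooden keeper post, 36 x 90 x 82 mm, origin under its centre, 211 mm from the hinge axis in -x, same y; axes as ramp. On it the yellow keeper, from +y to -y: nose 10 mm thick and 108 mm above the bench (lift the bar 0.13 rad or more to pass), notch 17 mm wide, ledge 10 mm thick and as high as the nose, tall back wall (top 150 mm) that stops the lifted bar.
- post_top (a point): Centre of the keeper post, 90 mm above the bench, at the level bar's underside; axes as ramp. The keeper is clamped up to 7 mm either way of here along y, and no reading tells where: feel for it. The bar touching the back wall is 12.5 mm past the notch's middle (back off by that, 0.06 rad of gate), with 2.5 mm of play each way; lowered there without backing off it lies on the ledge.
- rail_mid (a point): Middle of the console's steel carrying rail, 12 mm thick, straight above the isolator handle's foot by 145 mm, running level along the console's y; uprights 98 mm either side. It blocks a handle grasp from straight above: come in square to the sloping face.
- isolator_grip (a point): Grip point of the red isolator handle, on its turning axis, 28 mm off the console's face. z is the turning axis, out of the face, 40 degrees from vertical towards the console's front. Grip bar 68 long, 15 thick, top 10 mm above this point, on a 64 mm disc 6 mm high. The bar lies 30 degrees anticlockwise (about z) from this frame's x; the frame turns with it, x straight up the slope when off.
- isolator (a joint): Angle of the isolator handle, rad: 0 is off (bar's white mark at the red dot), 1.047 is on (mark at the green dot), growing clockwise as seen looking onto the face. End stops at both; a spring click has to be overcome half way (about 0.2 N m).
- console: White sloping timing console, 170 x 170 mm, 45 mm high at the front and 188 mm at the back, origin at the centre of its underside, front towards its own -x. Fixed to the bench.
- cart: Wooden ramp cart with a steel weight, 95 x 120 x 52 mm, parked on the track 30 mm above the bench, close behind the gate (its uphill side); origin at the centre of its underside. To be left alone.
- slotted_mass: Brass mass, 60 mm diameter, 70 mm high, loose; origin under its centre. To be left alone.
- beaker: Clear beaker, 68 mm diameter, 85 mm high, loose; origin under its centre. To be left alone.
- stopwatch: Black stopwatch lying flat, 58 mm across, 18 mm thick, loose; origin under its centre. To be left alone.
- notebook: Green notebook, 150 x 210 x 14 mm, loose; origin under its centre. To be left alone.
- screwdriver: Screwdriver lying on the bench, loose. To be left alone.
- wood_block: Wooden block, 60 x 90 x 40 mm, loose; origin under its centre. To be left alone.

How it is judged:
By the outcome, as a careful person would: the job done as asked, in the order asked, and still so for the second after the job is handed in, with the robot touching nothing.
It also fails if it takes over 58 s, if anything falls off the work surface, if the arm or the gripper's body presses on something with over 40 N, if the wrist force passes 120 N, or if a joint passes its speed limit or range.

ROBOT

A 6-joint arm with a two-finger parallel gripper is mounted at the origin on the work surface. World frame = base frame: x ahead of the robot, y to its left, z up, the work surface at z = 0. Lengths are in m, angles in rad, forces in N, time in s.
With the tool pointing down it reaches from about 0.375 to 0.975 m from the base axis. Payload 3.8 kg.
Tool frame: the origin (TCP) lies midway between the tips of the shut fingers; the grasp point (between the pads) lies 19 mm behind it; z points along the fingers, y is the line along which they close (so a half turn about z gives the same grasp; the last joint's range is limited). The gripper opens to 85 mm and grips with 20 to 120 N. Pads are 22 mm wide; open, the fingers measure 114 mm over their backs; the gripper's body (76 mm by 85 mm) begins 54 mm behind the grasp point. The pads swing forward as they close: fully open they stand 13 mm farther back than shut.
Start: joints at [1.229, 0.264, 1.604, -0, 1.274, -0.037], TCP at [0.203, 0.644, 0.231] pointing down, gripper open.
Joint ranges: [-2.63, 2.63], [-0.94, 2.18], [0.31, 2.57], [-1.31, 4.45], [0, 2.66], [-2.55, 2.55]. Speed limits (rad/s): [2.57, 2.57, 3.14, 3.14, 3.14, 3.14].

INTERFACE

Orientations are given as a rotation vector (axis times angle).
In Python, from workcell import read_state, vision, ticket gives the robot as it stands. The module is installed in compiled form; this text tells all that it offers.
- The arm moves only by the tool jog_arm, never from a script. Its arguments are lists of equal length, an entry for each row: "turn": the turn, a rotation vector about the tool's x, y, z in rad, a list of three; "delta_pos": the shift along the tool's x, y, z in m, a list of three; "gripper": the finger opening in m, from 0 to 0.0854. In form: {"turn": [[rx, ry, rz], ...], "delta_pos": [[dx, dy, dz], ...], "gripper": [gripper, ...]}. A call has 1 to 20 rows; each row shifts and turns the commanded pose from where the row before left it, along the tool's axes as they then stand; what a row does not reach is not made up. A row lasts 1/12 s, in which the tool goes at most 41.7 mm and 7.16 degrees, less where a joint would pass 70% of its speed; a pose out of reach is approached as far as the arm can. A call with a gripper value outside its range is refused whole. The fingers move at their own pace and stop on an object; "grip_force" is the grip in N (left out, the last holds). Time passes only in rows, so rows that do not move let the fingers close. It gives the time, the measured TCP pose, the force, the opening and the grip force at its end, in the units of the state.
- read_state(): the state, without advancing time (a new reading comes with each control period).
- vision.read_camera(name): name is "side" or "top"; returns the picture (400x640x3 uint8, red, green, blue); there is no depth.
- vision.calibration(name): a dict with "vfov" (degrees; the focal length in pixels is half the picture's height over the tangent of half this angle, whatever the lens; pixels are square), "cx", "cy" (the principal point, pixels), "dist" ([k1, k2, p1, p2, k3] as OpenCV has them; the pictures are not rectified), "R" (3x3) and "t" (3): a world point X has camera coordinates R X + t. Camera axes: x right, y down, z forward; pixel columns grow to the right and rows downward; lengths in m; the calibration is good to about 2 mm. A picture is of the moment at which its call begins. calibration takes no time and is no camera call.
- ticket.finish_job(): hands the job in; it is judged then, once.
The state is a dict: "time": time; "q": joint angles; "joint_vel": joint speeds; "joint_torque": joint torques, N m; "tool_pos": TCP position; "tcp_rot": TCP orientation; "wrist_force": force on the tool from outside, world axes, zero at the start; "torque": the same for the moment, N m; "width": opening from 0.0 (shut) to 1.0 (fully open); "grip_force": force on a finger pad.
Only numpy, scipy, OpenCV 4.12 (cv2) and the standard library are available. Lean on these libraries where they do the work, as an engineer would, in place of code of your own. Each camera call takes 0.05 s, during which the arm holds its last target. There are 200 camera calls.

## Working session

There is one attempt and no reset: what is moved stays moved. The work goes in short steps, Python scripts to look and compute and a tool call to move; the robot and the scene stay as the last step left them, time stands still between calls to the robot, and variables do not carry over. Pictures are saved under pics/ and viewed, at most 10 in all, crops included, and the job is handed in when it is done.

Besides the shell and the picture viewer there is one more tool, called after "Call:" as name(argument=value, ...) on one line, values as JSON. jog_arm: Moves the arm, as the interface text tells. Its arguments: {"type":"object","properties":{"turn":{"type":"array","items":{"type":"array","items":{"type":"number"}}},"delta_pos":{"type":"array","items":{"type":"array","items":{"type":"number"}}},"gripper":{"type":"array","items":{"type":"number"}},"grip_force":{"type":"number"}},"required":["turn","delta_pos","gripper"]}

```bash
mkdir -p pics
python3 - <<'E'
from workcell import read_state, vision
import cv2
print(read_state())
for n in("side","top"):
    im=vision.read_camera(n); cv2.imwrite(f"pics/{n}0.png",cv2.cvtColor(im,cv2.COLOR_RGB2BGR)); c=vision.calibration(n)
    print(n,c)
E
```

```text
{'time': 0.0, 'q': array([ 1.22909363e+00,  2.64771956e-01,  1.60539037e+00, -3.56694136e-06,
        1.27368592e+00, -3.68927501e-02]), 'joint_vel': array([-0.00073282,  0.00052374, -0.00165156, -0.00193846,  0.00148053,
       -0.00084885]), 'joint_torque': array([ 1.68012695e-03, -5.15096748e+01, -3.67320836e+01,  3.03599109e-04,
        1.30232685e-02,  2.83037815e-05]), 'tool_pos': array([0.20232732, 0.64319286, 0.22994051]), 'tcp_rot': array([-0.47687714, -3.10476004,  0.00348033]), 'wrist_force': array([-0.67540098,  0.5307638 , -0.09177976]), 'torque': array([-0.02192886, -0.00652041,  0.00031263]), 'grip_force': 0.0, 'width': 1.0021854724556838}
side {'vfov': 47.69052611803504, 'cx': 321.96878841332483, 'cy': 196.64723052486573, 'dist': array([-0.07629334,  0.        ,  0.        ,  0.        ,  0.        ]), 'R': array([[ 0.97900492, -0.2036916 ,  0.00768756],
       [-0.14860193, -0.73902596, -0.65708302],
       [ 0.1395236 ,  0.64214512, -0.75377902]]), 't': array([-0.56327656,  0.20287919,  1.39028184])}
top {'vfov': 43.185442999364334, 'cx': 319.61135611735614, 'cy': 206.69034427715872, 'dist': array([-0.06918912,  0.        ,  0.        ,  0.        ,  0.        ]), 'R': array([[ 0.02447249, -0.99969671, -0.00275294],
       [-0.99733613, -0.02422524, -0.06880244],
       [ 0.06871489,  0.00442938, -0.99762651]]), 't': array([-0.00952801,  0.60763392,  1.51888954])}
```

View pics/side0.png

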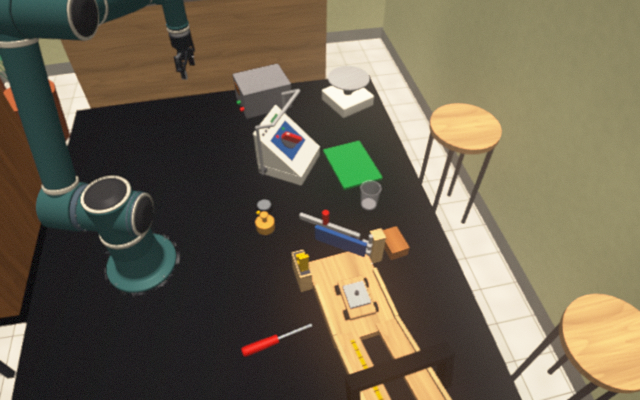

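View pics/top0.png

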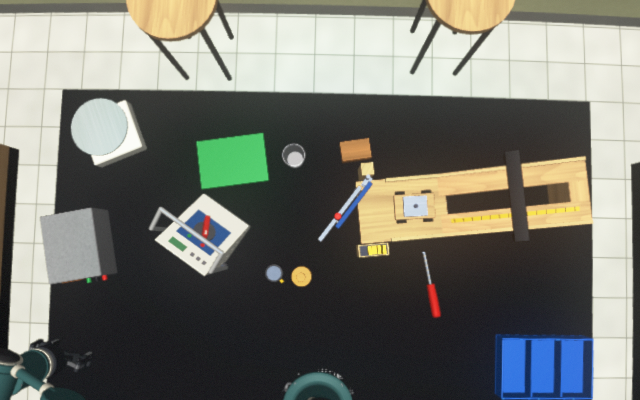

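The side view shows the gate open with the red knob at about (326,215), the keeper at (302,260) and the isolator at (290,138). In the top view, the hinge post is at (367,170), the knob at (338,216), the keeper at (374,250) and the isolator at (207,226).

```bash
cat > h.py <<'E'
import numpy as np, cv2
from workcell import read_state, vision
from scipy.spatial.transform import Rotation as Ro
C={n:vision.calibration(n) for n in("side","top")}
def K(c):
    f=200/np.tan(np.radians(c['vfov']/2)); return np.array([[f,0,c['cx']],[0,f,c['cy']],[0,0,1]])
def ray(n,uv):
    c=C[n]; p=cv2.undistortPoints(np.array([[uv]],float),K(c),c['dist'])[0,0]
    d=c['R'].T@np.array([p[0],p[1],1]); o=-c['R'].T@c['t']; return o,d/np.linalg.norm(d)
def onz(n,uv,z):
    o,d=ray(n,uv); return o+d*(z-o[2])/d[2]
def tri(uvs,uvt):
    A=[];b=[]
    for n,uv in(("side",uvs),("top",uvt)):
        o,d=ray(n,uv); P=np.eye(3)-np.outer(d,d); A.append(P); b.append(P@o)
    return np.linalg.lstsq(np.vstack(A),np.hstack(b),rcond=None)[0]
def proj(n,X):
    c=C[n]; return cv2.projectPoints(np.array([X],float),cv2.Rodrigues(c['R'])[0],c['t'],K(c),c['dist'])[0][0,0]
def blobs(n,im,lo,hi,box,amin=5):
    h=cv2.cvtColor(im,cv2.COLOR_RGB2HSV); m=cv2.inRange(h,lo,hi)
    if lo[0]==0: m|=cv2.inRange(h,(170,)+tuple(lo[1:]),(180,255,255))
    x0,y0,x1,y1=box; k=np.zeros_like(m); k[y0:y1,x0:x1]=m[y0:y1,x0:x1]
    nn,l,s,ce=cv2.connectedComponentsWithStats(k)
    out=[]
    for i in range(1,nn):
        if s[i,4]>=amin:
            p=np.argwhere(l==i)[:,::-1].astype(np.float32); out.append((ce[i].round(1),s[i].tolist(),[np.round(v,1) for v in cv2.minAreaRect(p)]))
    return out
E
python3 - <<'E'
from h import *
I={n:cv2.cvtColor(cv2.imread(f"pics/{n}0.png"),cv2.COLOR_BGR2RGB) for n in C}
for n,bx in(("side",(235,90,400,290)),("top",(150,150,400,280))):
    print(n)
    for nm,lo,hi in(("red",(0,130,80),(8,255,255)),("yel",(20,150,120),(32,255,255)),("blue",(100,120,50),(125,255,255)),("green",(40,120,60),(85,255,255))):
        for b in blobs(n,I[n],lo,hi,bx): print(nm,b)
a=cv2.resize(I["top"][155:285,150:310],None,fx=5,fy=4.6,interpolation=3)[:,:800]
a=cv2.resize(I["top"][190:280,150:255],None,fx=5,fy=5,interpolation=3); b=cv2.resize(I["top"][155:265,310:400],None,fx=5,fy=5,interpolation=3)
c=cv2.resize(I["side"][90:190,245:325],None,fx=4,fy=4,interpolation=3)
W=np.zeros((560,795,3),np.uint8); W=cv2.resize(a,(525,450)) ; cv2.imwrite("pics/top_con.png",W[:,:,::-1])
S=cv2.resize(I["side"][85:290,245:400],None,fx=2.9,fy=2.9,interpolation=3)
T=cv2.resize(I["top"][155:265,315:395],None,fx=4,fy=4,interpolation=3)
Q=np.zeros((600,800,3),np.uint8); Q[:S.shape[0],:S.shape[1]]=S; Q[:440,460:780]=T; cv2.imwrite("pics/mix.png",Q[:,:,::-1])
E
```

```text
side
red (array([241.5, 108.6]), [239, 106, 6, 6, 23], [array([241.5, 108.5]), array([4.2, 4.2]), np.float64(45.0)])
red (array([291.5, 137.2]), [282, 132, 20, 11, 130], [array([291.5, 137.1]), array([19.4,  7.6]), np.float64(15.9)])
red (array([277.2, 136.2]), [276, 135, 3, 3, 6], [array([277.3, 136.3]), array([2.1, 1.4]), np.float64(45.0)])
red (array([325.2, 215.8]), [321, 209, 9, 16, 103], [array([325. , 216.5]), array([15.,  8.]), np.float64(90.0)])
yel (array([257.7, 211.9]), [256, 210, 4, 4, 12], [array([257.5, 211.5]), array([3., 3.]), np.float64(90.0)])
yel (array([263.2, 214.3]), [261, 213, 6, 4, 17], [array([263.3, 214.3]), array([3.5, 4.2]), np.float64(45.0)])
yel (array([264.8, 222.8]), [257, 217, 16, 11, 98], [array([264.6, 222.3]), array([ 9.8, 15.2]), np.float64(84.3)])
yel (array([302.3, 260.6]), [296, 252, 13, 20, 185], [array([302.9, 261.2]), array([18.4, 12.4]), np.float64(78.7)])
blue (array([285.6, 128.7]), [277, 122, 20, 13, 89], [array([285.8, 132.3]), array([15.6, 13.4]), np.float64(45.0)])
blue (array([286.4, 147.3]), [272, 137, 32, 22, 206], [array([287.9, 
[... 969 characters left out ...]
e (array([351.8, 206.8]), [335, 182, 36, 47, 241], [array([353., 205.]), array([ 4.8, 56. ]), np.float64(36.9)])
blue (array([195.2, 219.1]), [186, 211, 19, 17, 160], [array([195.4, 219.5]), array([ 9.5, 18.9]), np.float64(49.4)])
blue (array([218.7, 233.7]), [210, 220, 20, 26, 234], [array([215.1, 233.1]), array([22.2, 18. ]), np.float64(36.9)])
blue (array([194.5, 240.3]), [178, 228, 35, 26, 169], [array([195. , 240.5]), array([39.9,  5.3]), np.float64(35.5)])
green (array([231.5, 167.3]), [197, 150, 72, 40, 2459], [array([232.6, 165.7]), array([39.4, 69. ]), np.float64(83.3)])
green (array([188.8, 235.2]), [187, 234, 5, 4, 13], [array([188.8, 235.3]), array([2.8, 3.5]), np.float64(45.0)])
```

View pics/mix.png

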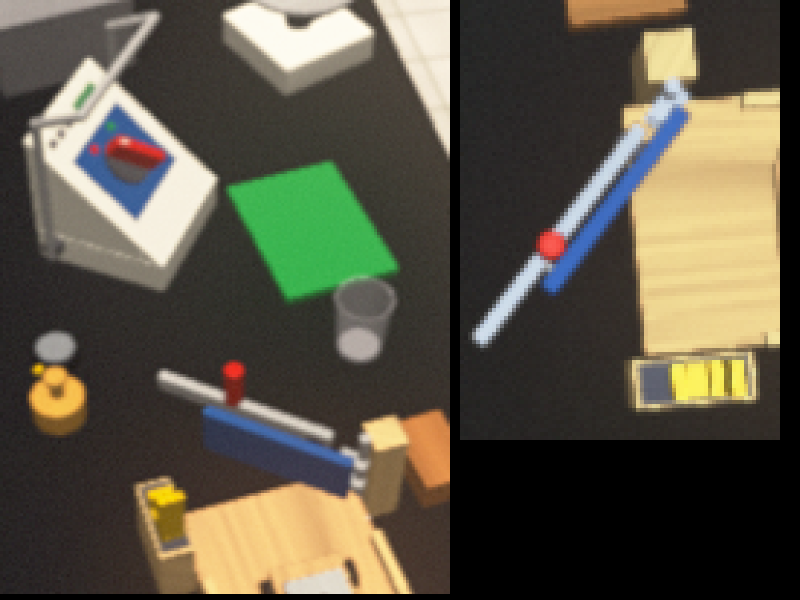

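View pics/top_con.png

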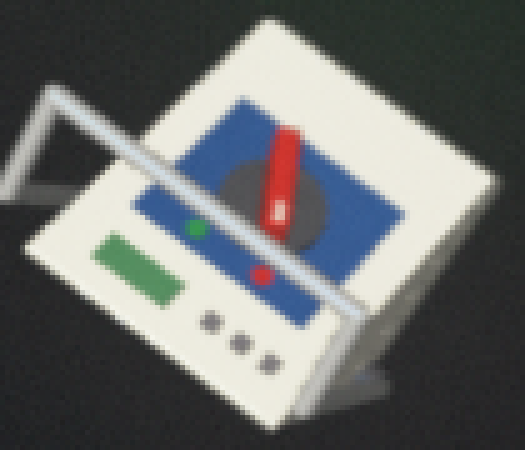

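The crops show the bar running from the hinge at lower left to its free end at top (320.5,239.5), and the keeper's yellow part towards the uphill end of its post. On the console, the rail runs from (160,209) to (222,252), the handle's white mark is at (206,232), the red dot at (202,245) and the green dot at (189,236). The console's back is towards the image's lower left.

Run:
```python
from h import *
np.set_printoptions(precision=4,suppress=True)
hp=onz("top",(367.5,168.8),.125); print("hinge post",hp)
side_hp=(245+385/2.9,85+432/2.9); print(" tri",tri(side_hp,(367.5,168.8)))
kp=np.array([onz("top",(315+(a-460)/4,155+b/4),.085) for a,b in((630,360),(755,352),(757,400),(632,410))]);print("keeper",kp.mean(0),kp[0]-kp[1],kp[3]-kp[2])
# knob top: top cam and side
print("knobtop",onz("top",(337.2,215.8),.158), tri((245+233/2.9,85+370/2.9),(337.2,215.8)))
fe=onz("top",(320.5,239.5),.11); print("free end",fe)
# yellow pieces
for a in((676,383),(690,383),(706,380),(718,378),(732,378),(744,376)): print("yel",a,onz("top",(315+(a[0]-460)/4,155+a[1]/4),.108)[:2])
# console
t=lambda a,b:(150+a/5,190+b/5); s=lambda a,b:(245+a/2.9,85+b/2.9)
for nm,ss,tt in(("green",(111,127),(196,229)),("red",(95,150),(262,275)),("cornerFrontR",(217,180),(498,182)),("cornerBack",(90,58),(25,245)),("cornerfrontL?",(163,265),(270,18)),("railA",(157,15),(52,95)),("railB",(36,124),(360,312)),("mark",(115,140),(280,212)),("hend",(165,157),(287,130))):
    print(nm,tri(s(*ss),t(*tt)))
    for n,p in(("side",s(*ss)),("top",t(*tt))): pass
```

```text
hinge post [ 0.7123 -0.1293  0.125 ]
 tri [ 0.7123 -0.1291  0.1281]
keeper [ 0.4806 -0.1543  0.085 ] [-0.0079  0.0909  0.    ] [-0.0093  0.0907  0.    ]
knobtop [ 0.5741 -0.0447  0.158 ] [ 0.5745 -0.0447  0.1582]
free end [0.5076 0.0001 0.11  ]
yel (676, 383) [ 0.4789 -0.1394]
yel (690, 383) [ 0.4791 -0.1494]
yel (706, 380) [ 0.4815 -0.1608]
yel (718, 378) [ 0.4831 -0.1694]
yel (732, 378) [ 0.4833 -0.1794]
yel (744, 376) [ 0.485 -0.188]
green [0.51   0.369  0.1423]
red [0.4852 0.3305 0.1429]
cornerFrontR [0.5703 0.1825 0.2131]
cornerBack [0.4986 0.4516 0.1861]
cornerfrontL? [ 0.6143  0.4027 -0.1486]
railA [0.5774 0.4149 0.2646]
railB [0.4432 0.2543 0.2555]
mark [0.5145 0.3173 0.165 ]
hend [0.5681 0.324  0.1228]
```

```bash
cat >> h.py <<'E'
yaw=.105
Rr=Ro.from_euler('z',yaw).as_matrix()
H=np.array([.6904,-.1316,0])
def knobpose(q,a):
    """grasp point and tool R for gate q, bar lift a; tool z down along knob, y across bar"""
    d=Rr@np.array([-np.cos(q),np.sin(q),0]); z=np.array([0,0,1.])
    r=.05+.095*np.cos(a)-.04*np.sin(a); h=.1+.095*np.sin(a)+.04*np.cos(a)
    up=z*np.cos(a)-d*np.sin(a); tz=-up; lat=np.cross(tz,d)
    ax=d*np.cos(a)+z*np.sin(a)
    R=np.column_stack([ax,np.cross(tz,ax),tz])
    p=H+d*r+z*h
    return p,R
def cur():
    s=read_state(); return s,np.array(s['tool_pos']),Ro.from_rotvec(s['tcp_rot']).as_matrix()
def to(p,R,flip=None,off=.019):
    """total shift (current tool axes) and turn to put the grasp point at p with R"""
    s,p0,R0=cur()
    best=None
    for f in (0,np.pi):
        R1=R@Ro.from_euler('z',f).as_matrix()
        w=Ro.from_matrix(R0.T@R1).as_rotvec()
        if best is None or np.linalg.norm(w)<np.linalg.norm(best[0]): best=(w,R1)
    w,R1=best; pt=p+R1[:,2]*off
    print("turn",w.round(4),"shift now-axes",(R0.T@(pt-p0)).round(4),"shift new-axes",(R1.T@(pt-p0)).round(4),"tcp goal",pt.round(4))
np.set_printoptions(precision=4,suppress=True)
E
python3 - <<'E'
from h import *
p,R=knobpose(.74,0); print(p)
s,p0,R0=cur(); print(R0)
to(p+[0,0,.1],R)
E
```

```text
[ 0.5737 -0.0456  0.14  ]
[[-0.9539  0.3001 -0.0007]
 [ 0.3001  0.9539 -0.002 ]
 [ 0.0001 -0.0021 -1.    ]]
turn [-0.0021  0.0003  0.3302] shift now-axes [-0.5609 -0.5457  0.0102] shift new-axes [-0.7075 -0.3343  0.0091] tcp goal [ 0.5737 -0.0456  0.221 ]
```

Call:
jog_arm(turn=[[0,0,0.066],[0,0,0.066],[0,0,0.066],[0,0,0.066],[0,0,0.066],[0,0,0],[0,0,0],[0,0,0],[0,0,0],[0,0,0],[0,0,0],[0,0,0],[0,0,0],[0,0,0],[0,0,0],[0,0,0],[0,0,0],[0,0,0],[0,0,0],[0,0,0]], delta_pos=[[0,0,-0.03],[0,0,-0.03],[0,0,-0.03],[0,0,-0.03],[0,0,-0.03],[-0.025,-0.012,0],[-0.025,-0.012,0],[-0.025,-0.012,0],[-0.025,-0.012,0],[-0.025,-0.012,0],[-0.025,-0.012,0],[-0.025,-0.012,0],[-0.025,-0.012,0],[-0.025,-0.012,0],[-0.025,-0.012,0],[-0.025,-0.012,0],[-0.025,-0.012,0],[-0.025,-0.012,0],[-0.025,-0.012,0],[-0.025,-0.012,0]], gripper=[0.085,0.085,0.085,0.085,0.085,0.06,0.06,0.06,0.06,0.06,0.06,0.06,0.06,0.06,0.06,0.06,0.06,0.06,0.06,0.06], grip_force=40)

```text
time: 1.77
tool_pos: [0.3979, 0.2752, 0.3808]
tcp_rot: [-0.98, -2.984, 0.001]
wrist_force: [0.3, -0.5, -0.4]
width: 0.705
grip_force: 0.0
```

Run:
```python
from h import *
p,R=knobpose(.74,0); to(p+[0,0,.1],R)
```

```text
turn [-0.0006 -0.0002  0.0003] shift now-axes [-0.3317 -0.154   0.1598] shift new-axes [-0.3317 -0.154   0.1598] tcp goal [ 0.5737 -0.0456  0.221 ]
```

Call:
jog_arm(turn=[[0,0,0],[0,0,0],[0,0,0],[0,0,0],[0,0,0],[0,0,0],[0,0,0],[0,0,0],[0,0,0],[0,0,0],[0,0,0],[0,0,0],[0,0,0],[0,0,0]], delta_pos=[[-0.027,-0.0126,0],[-0.027,-0.0126,0],[-0.027,-0.0126,0],[-0.027,-0.0126,0],[-0.027,-0.0126,0],[-0.027,-0.0126,0],[-0.027,-0.0126,0.023],[-0.027,-0.0126,0.023],[-0.027,-0.0126,0.023],[-0.027,-0.0126,0.023],[-0.027,-0.0126,0.023],[-0.027,-0.0126,0.023],[-0.004,-0.0015,0.023],[0,0,0]], gripper=[0.05,0.05,0.05,0.05,0.05,0.05,0.05,0.05,0.05,0.05,0.05,0.05,0.05,0.05])

```text
time: 2.93
tool_pos: [0.5681, -0.0424, 0.2138]
tcp_rot: [-0.981, -2.973, 0.004]
wrist_force: [-0.9, -0.3, -0.3]
width: 0.589
grip_force: 0.0
```

Run:
```python
from h import *
p,R=knobpose(.74,0); to(p,R); print(read_state()['tool_pos'])
n="top";im=vision.read_camera(n)
ims=vision.read_camera("side")
print(blobs("side",ims,(0,130,80),(8,255,255),(290,190,360,240)))
T=cv2.resize(im[155:265,300:400],None,fx=4,fy=4,interpolation=3); S=cv2.resize(ims[170:280,270:370],None,fx=4,fy=4,interpolation=3)
cv2.imwrite("pics/app.png",np.hstack([T,S])[:,:,::-1])
```

```text
turn [-0.0055 -0.0092 -0.0026] shift now-axes [-0.0073  0.0012  0.0927] shift new-axes [-0.0064  0.0007  0.0928] tcp goal [ 0.5737 -0.0456  0.121 ]
[ 0.5681 -0.0424  0.2138]
[(array([325.1, 215.9]), [321, 209, 9, 16, 102], [array([325. , 216.5]), array([15.,  8.]), np.float64(90.0)])]
```

View pics/app.png

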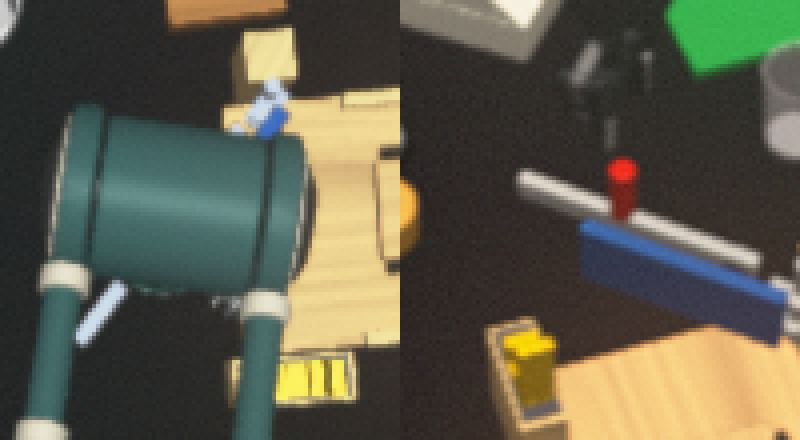

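The top view shows the arm over the gate, and the side view shows the fingers above the red knob, which hasn't moved. I'll descend now.

Call:
jog_arm(turn=[[0,-0.009,0],[0,0,0],[0,0,0],[0,0,0],[0,0,0],[0,0,0],[0,0,0],[0,0,0]], delta_pos=[[-0.003,0,0],[-0.003,0,0.015],[0,0,0.015],[0,0,0.015],[0,0,0.015],[0,0,0.015],[0,0,0.015],[0,0,0]], gripper=[0.05,0.05,0.05,0.05,0.05,0.05,0.05,0.05])

```text
time: 3.7
tool_pos: [0.5758, -0.0437, 0.1295]
tcp_rot: [0.976, 2.979, -0.005]
wrist_force: [-0.9, 0.8, -0.3]
width: 0.587
grip_force: 0.0
```

Run:
```python
from h import *
p,R=knobpose(.74,0); to(p,R)
```

```text
turn [-0.0008  0.0077  0.0019] shift now-axes [ 0.0007 -0.0028  0.0085] shift new-axes [ 0.0006 -0.0028  0.0085] tcp goal [ 0.5737 -0.0456  0.121 ]
```

Call:
jog_arm(turn=[[0,0,0],[0,0,0],[0,0,0],[0,0,0],[0,0,0],[0,0,0],[0,0,0],[0,0,0]], delta_pos=[[0,-0.001,0.006],[0,0,0],[0,0,0],[0,0,0],[0,0,0],[0,0,0],[0,0,0],[0,0,0]], gripper=[0.05,0.03,0.01,0.01,0.01,0.01,0.01,0.01], grip_force=40)

```text
time: 4.37
tool_pos: [0.5772, -0.0456, 0.1259]
tcp_rot: [0.977, 2.975, -0.003]
wrist_force: [-1.7, 2.0, 5.6]
width: 0.219
grip_force: 39.2
```

Run:
```python
from h import *
s,p0,R0=cur(); g=p0-R0[:,2]*.019; d=Rr.T@(g-H); q=np.arctan2(d[1],-d[0]); print(g,"r",np.hypot(*d[:2]),"q",q,s['wrist_force'],s['width'],s['grip_force'])
for a in(0,.1,.2):
  print(a); to(*knobpose(q,a))
```

```text
[ 0.577  -0.0455  0.1449] r 0.1423466607444078 q 0.7543301474193079 [-1.6924  1.9994  5.6244] 0.21891027997119453 39.24184441566467
0
turn [0.0015 0.0106 0.0145] shift now-axes [0.0029 0.     0.0049] shift new-axes [ 0.0029 -0.      0.0049] tcp goal [ 0.5749 -0.0439  0.121 ]
0.1
turn [0.0008 0.1106 0.0146] shift now-axes [ 0.0002 -0.     -0.0044] shift new-axes [ 0.0007 -0.     -0.0044] tcp goal [ 0.577  -0.0455  0.1304]
0.2
turn [0.0001 0.2106 0.0146] shift now-axes [-0.0034 -0.0001 -0.0135] shift new-axes [-0.0005 -0.     -0.0139] tcp goal [ 0.5797 -0.0476  0.1395]
```

```bash
cat >> h.py <<'E'
def T(p,R):
    M=np.eye(4); M[:3,:3]=R; M[:3,3]=p; return M
def rows(qa,Rf=None):
    """relative tool rows following the knob through (q,a) list, tool rigid on knob"""
    s,p0,R0=cur(); k0=T(*knobpose(*qa[0])); G=np.linalg.inv(k0)@T(p0,R0); M=[T(*knobpose(*x))@G for x in qa]
    for A,B in zip(M,M[1:]):
        D=np.linalg.inv(A)@B; print(Ro.from_matrix(D[:3,:3]).as_rotvec().round(3).tolist(),D[:3,3].round(4).tolist())
E
python3 - <<'E'
from h import *
rows([(.75,a) for a in np.linspace(0,.2,6)]); print(); rows([(.75,0)]+[(q,.2) for q in np.linspace(.75,.2,12)])
E
```

```text
[-0.0, 0.04, 0.0] [-0.0011, -0.0, -0.0037]
[-0.0, 0.04, 0.0] [-0.0011, -0.0, -0.0037]
[-0.0, 0.04, 0.0] [-0.0011, -0.0, -0.0037]
[-0.0, 0.04, 0.0] [-0.0011, -0.0, -0.0037]
[-0.0, 0.04, 0.0] [-0.0011, -0.0, -0.0037]

[-0.002, 0.2, 0.0] [-0.0072, -0.0, -0.0177]
[0.009, 0.0, -0.049] [-0.0001, -0.0068, -0.0]
[0.009, 0.0, -0.049] [-0.0001, -0.0068, -0.0]
[0.009, 0.0, -0.049] [-0.0001, -0.0068, -0.0]
[0.009, 0.0, -0.049] [-0.0001, -0.0068, -0.0]
[0.009, 0.0, -0.049] [-0.0001, -0.0068, -0.0]
[0.009, 0.0, -0.049] [-0.0001, -0.0068, -0.0]
[0.009, 0.0, -0.049] [-0.0001, -0.0068, -0.0]
[0.009, 0.0, -0.049] [-0.0001, -0.0068, -0.0]
[0.009, 0.0, -0.049] [-0.0001, -0.0068, -0.0]
[0.009, 0.0, -0.049] [-0.0001, -0.0068, -0.0]
[0.009, 0.0, -0.049] [-0.0001, -0.0068, -0.0]
```

Call:
jog_arm(turn=[[0,0.04,0],[0,0.04,0],[0,0.04,0],[0,0.04,0],[0,0.04,0],[0,0.04,0],[0,0,0],[0,0,0]], delta_pos=[[-0.0011,0,-0.0037],[-0.0011,0,-0.0037],[-0.0011,0,-0.0037],[-0.0011,0,-0.0037],[-0.0011,0,-0.0037],[-0.0011,0,-0.0037],[0,0,0],[0,0,0]], gripper=[0.01,0.01,0.01,0.01,0.01,0.01,0.01,0.01])

```text
time: 5.03
tool_pos: [0.5836, -0.0508, 0.1461]
tcp_rot: [-0.912, -2.774, -0.107]
wrist_force: [-1.7, 2.4, 3.5]
width: 0.221
grip_force: 39.9
```

Run:
```python
from h import *
ims=vision.read_camera("side"); im=vision.read_camera("top")
print(blobs("side",ims,(0,130,80),(8,255,255),(290,170,360,240)))
s,p0,R0=cur(); g=p0-R0[:,2]*.019; d=Rr.T@(g-H);print(g,"r",np.hypot(*d[:2]),"q",np.arctan2(d[1],-d[0]),R0[:,2],s['wrist_force'],s['width'])
cv2.imwrite("pics/lift.png",np.hstack([cv2.resize(ims[170:280,270:370],None,fx=4,fy=4,interpolation=3)])[:,:,::-1])
```

```text
[]
[ 0.587  -0.0534  0.1645] r 0.1296541381145858 q 0.7526363974447436 [-0.1828  0.1352 -0.9738] [0.1945 1.7779 2.3506] 0.2221522943695918
```

View pics/lift.png

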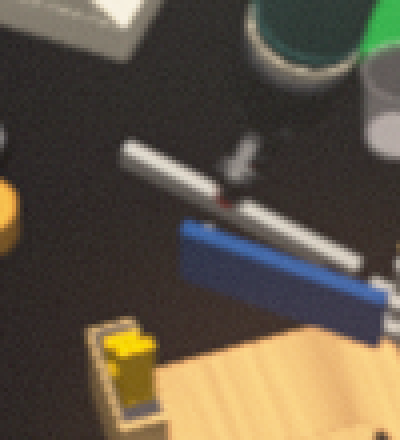

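The side view shows the bar lifted, with its free end raised and the knob in the fingers. Next I swing it.

Call:
jog_arm(turn=[[0.012,0,-0.049],[0.012,0,-0.049],[0.012,0,-0.049],[0.012,0,-0.049],[0.012,0,-0.049],[0.012,0,-0.049],[0.012,0,-0.049],[0.012,0,-0.049],[0.012,0,-0.049],[0.012,0,-0.049],[0.012,0,-0.049],[0.012,0,-0.049],[0,0,0]], delta_pos=[[-0.0001,-0.0067,0],[-0.0001,-0.0067,0],[-0.0001,-0.0067,0],[-0.0001,-0.0067,0],[-0.0001,-0.0067,0],[-0.0001,-0.0067,0],[-0.0001,-0.0067,0],[-0.0001,-0.0067,0],[-0.0001,-0.0067,0],[-0.0001,-0.0067,0],[-0.0001,-0.0067,0],[-0.0001,-0.0067,0],[0,0,0]], gripper=[0.01,0.01,0.01,0.01,0.01,0.01,0.01,0.01,0.01,0.01,0.01,0.01,0.01])

```text
time: 6.22
tool_pos: [0.5586, -0.1263, 0.1457]
tcp_rot: [-0.041, -2.915, 0.005]
wrist_force: [4.5, 0.1, -1.2]
width: 0.217
grip_force: 39.6
```

```bash
cat >> h.py <<'E'
def st():
    s,p0,R0=cur(); g=p0-R0[:,2]*.019; d=Rr.T@(g-H)
    print("g",g,"r %.4f q %.4f"%(np.hypot(*d[:2]),np.arctan2(d[1],-d[0])),"toolyaw q %.4f"%np.arctan2(*( (Rr.T@R0[:,0])[[1,0]]*[1,-1])),"tilt %.3f"%np.arcsin(R0[2,0]),"F ramp",Rr.T@s['wrist_force'],"M",s['torque'],s['width'],s['time'])
E
python3 -c "
from h import *
st()"
```

```text
g [ 0.5628 -0.1263  0.1642] r 0.1277 q 0.1468 toolyaw q 0.1339 tilt 0.226 F ramp [ 4.4737 -0.3749 -1.1816] M [ 0.1852 -1.2264  0.0353] 0.21700172526145478 6.2167
```

Call:
jog_arm(turn=[[0.003,0,-0.0147],[0.003,0,-0.0147],[0.003,0,-0.0147],[0.003,0,-0.0147],[0.003,0,-0.0147],[0.003,0,-0.0147],[0.003,0,-0.0147],[0.003,0,-0.0147],[0,0,0]], delta_pos=[[0,-0.002,0],[0,-0.002,0],[0,-0.002,0],[0,-0.002,0],[0,-0.002,0],[0,-0.002,0],[0,-0.002,0],[0,-0.002,0],[0,0,0]], gripper=[0.01,0.01,0.01,0.01,0.01,0.01,0.01,0.01,0.01])

```text
time: 6.97
tool_pos: [0.5592, -0.1415, 0.1457]
tcp_rot: [0.132, -2.912, 0.019]
wrist_force: [5.8, 1.3, -2.3]
width: 0.221
grip_force: 39.5
```

```bash
python3 -c "
from h import *
st()"
```

```text
g [ 0.5635 -0.141   0.1642] r 0.1273 q 0.0309 toolyaw q 0.0145 tilt 0.227 F ramp [ 5.9088  0.6829 -2.2507] M [ 0.2477 -1.3865  0.0576] 0.2208482807828711 6.9667
```

Call:
jog_arm(turn=[[0.002,0,-0.01],[0.002,0,-0.01],[0,0,0]], delta_pos=[[0,-0.0013,0],[0,-0.0013,0],[0,0,0]], gripper=[0.01,0.01,0.01])

```text
time: 7.22
tool_pos: [0.5595, -0.144, 0.1457]
tcp_rot: [0.162, -2.911, 0.022]
wrist_force: [5.8, 0.5, -2.4]
width: 0.227
grip_force: 39.5
```

Call:
jog_arm(turn=[[0.002,0,-0.01],[0.002,0,-0.01],[0,0,0]], delta_pos=[[0,-0.0013,0],[0,-0.0013,0],[0,0,0]], gripper=[0.01,0.01,0.01])

```text
time: 7.47
tool_pos: [0.5598, -0.1466, 0.1457]
tcp_rot: [0.192, -2.909, 0.024]
wrist_force: [6.7, 0.9, -2.2]
width: 0.223
grip_force: 39.5
```

```bash
python3 -c "
from h import *
st()"
```

```text
g [ 0.5641 -0.146   0.1642] r 0.1272 q -0.0082 toolyaw q -0.0264 tilt 0.227 F ramp [ 6.735   0.1837 -2.2184] M [ 0.1829 -1.4546  0.0972] 0.2226841399055583 7.4667
```

Call:
jog_arm(turn=[[0.002,0,-0.01],[0,0,0]], delta_pos=[[0,-0.0013,0],[0,0,0]], gripper=[0.01,0.01])

```text
time: 7.63
tool_pos: [0.5601, -0.1478, 0.1457]
tcp_rot: [0.207, -2.908, 0.026]
wrist_force: [5.6, 1.4, -1.8]
width: 0.22
grip_force: 39.5
```

Call:
jog_arm(turn=[[0.002,0,-0.01],[0,0,0]], delta_pos=[[0,-0.0013,0],[0,0,0]], gripper=[0.01,0.01])

```text
time: 7.8
tool_pos: [0.5602, -0.1491, 0.1456]
tcp_rot: [0.221, -2.907, 0.027]
wrist_force: [5.2, 1.3, -2.1]
width: 0.22
grip_force: 39.5
```

Call:
jog_arm(turn=[[0.002,0,-0.01],[0,0,0]], delta_pos=[[0,-0.0013,0],[0,0,0]], gripper=[0.01,0.01])

```text
time: 7.97
tool_pos: [0.5604, -0.1502, 0.1456]
tcp_rot: [0.236, -2.906, 0.028]
wrist_force: [6.8, 1.5, -1.8]
width: 0.22
grip_force: 39.5
```

```bash
python3 -c "
from h import *
st()"
```

```text
g [ 0.5646 -0.1495  0.1641] r 0.1271 q -0.0362 toolyaw q -0.0571 tilt 0.227 F ramp [ 6.9148  0.7943 -1.8131] M [ 0.266  -1.4356  0.0165] 0.2196600908250142 7.9667
```

Call:
jog_arm(turn=[[0.002,0,-0.01],[0,0,0]], delta_pos=[[0,-0.0013,0],[0,0,0]], gripper=[0.01,0.01])

```text
time: 8.13
tool_pos: [0.5604, -0.1502, 0.1456]
tcp_rot: [0.25, -2.905, 0.025]
wrist_force: [4.3, 5.3, -1.0]
width: 0.224
grip_force: 39.6
```

Call:
jog_arm(turn=[[0.002,0,-0.01],[0,0,0]], delta_pos=[[0,-0.0013,0],[0,0,0]], gripper=[0.01,0.01])

```text
time: 8.3
tool_pos: [0.5601, -0.1503, 0.1457]
tcp_rot: [0.265, -2.902, 0.023]
wrist_force: [4.8, 8.8, 0.9]
width: 0.219
grip_force: 39.8
```

```bash
python3 -c "
from h import *
st()"
```

```text
g [ 0.5644 -0.1496  0.1642] r 0.1273 q -0.0371 toolyaw q -0.0778 tilt 0.228 F ramp [5.7138 8.2557 0.8775] M [ 1.3167 -0.9353 -0.1791] 0.21859739264609301 8.3
```

Call:
jog_arm(turn=[[-0.002,0,0.01],[-0.002,0,0.01],[-0.002,0,0.01],[-0.002,0,0.01],[-0.002,0,0.01],[-0.002,0,0.01],[-0.002,0,0.01],[-0.002,0,0.01],[0,0,0],[0,0,0]], delta_pos=[[0,0.0013,0],[0,0.0013,0],[0,0.0013,0],[0,0.0013,0],[0,0.0013,0],[0,0.0013,0],[0,0.0013,0],[0,0.0013,0],[0,0,0],[0,0,0]], gripper=[0.01,0.01,0.01,0.01,0.01,0.01,0.01,0.01,0.01,0.01])

```text
time: 9.13
tool_pos: [0.5584, -0.1423, 0.1453]
tcp_rot: [0.147, -2.91, 0.019]
wrist_force: [5.7, 1.5, -2.1]
width: 0.225
grip_force: 39.5
```

```bash
python3 -c "
from h import *
st()
rows([(0,.23-.04*i) for i in range(4)])"
```

```text
g [ 0.5627 -0.1418  0.1638] r 0.1281 q 0.0253 toolyaw q 0.0046 tilt 0.229 F ramp [ 5.7981  0.8771 -2.1265] M [ 0.3105 -1.2413  0.103 ] 0.2248174894199784 9.1333
[-0.0, -0.04, 0.0] [0.0009, -0.0, 0.0036]
[-0.0, -0.04, 0.0] [0.0009, -0.0, 0.0036]
[-0.0, -0.04, 0.0] [0.0009, -0.0, 0.0036]
```

Call:
jog_arm(turn=[[0,-0.04,0],[0,-0.04,0],[0,-0.04,0],[0,-0.04,0],[0,0,0]], delta_pos=[[0.0011,0,0.0037],[0.0011,0,0.0037],[0.0011,0,0.0037],[0.0011,0,0.0037],[0,0,0]], gripper=[0.01,0.01,0.01,0.01,0.01])

```text
time: 9.55
tool_pos: [0.5523, -0.1429, 0.1313]
tcp_rot: [0.153, -3.075, 0.008]
wrist_force: [11.8, 2.3, -6.2]
width: 0.223
grip_force: 40.1
```

```bash
python3 -c "
from h import *
st()"
```

```text
g [ 0.5534 -0.1427  0.1503] r 0.1374 q 0.0239 toolyaw q 0.0054 tilt 0.063 F ramp [11.9841  1.0557 -6.1918] M [ 0.5299 -1.947   0.1892] 0.2230726351169267 9.55
```

Call:
jog_arm(turn=[[0,0,0],[0,-0.03,0],[0,0,0]], delta_pos=[[-0.002,0,0],[0.0005,0,0.003],[0,0,0]], gripper=[0.01,0.01,0.01])

```text
time: 9.8
tool_pos: [0.5513, -0.1431, 0.1285]
tcp_rot: [0.155, -3.097, 0.005]
wrist_force: [3.1, 1.5, 0.5]
width: 0.221
grip_force: 40.7
```

```bash
python3 -c "
from h import *
st()"
```

```text
g [ 0.5521 -0.143   0.1475] r 0.1388 q 0.0230 toolyaw q 0.0047 tilt 0.041 F ramp [3.279  1.1434 0.4763] M [ 0.3382 -0.8498  0.1689] 0.22085756336964596 9.8
```

Call:
jog_arm(turn=[[0,-0.02,0],[0,0,0],[0,0,0],[0,0,0],[0,0,0],[0,0,0],[0,0,0]], delta_pos=[[0,0,0.0015],[0,0,0],[0,0,0],[0,0,0],[0,0,0],[0,0,0],[0,0,0]], gripper=[0.01,0.01,0.05,0.05,0.05,0.05,0.05])

```text
time: 10.38
tool_pos: [0.5511, -0.1434, 0.1272]
tcp_rot: [0.157, -3.114, 0.004]
wrist_force: [-0.5, 0.1, 0.6]
width: 0.586
grip_force: 0.0
```

Call:
jog_arm(turn=[[0,0,0],[0,0,0],[0,0,0],[0,0,0],[0,0,0],[0,0,0],[0,0,0],[0,0,0],[0,0,0],[0,0,0]], delta_pos=[[0,0,-0.01],[0,0,-0.02],[0,0,-0.03],[0,0,-0.03],[0,0,-0.03],[0,0,-0.03],[0,0,-0.03],[0,0,-0.03],[0,0,-0.02],[0,0,0]], gripper=[0.05,0.05,0.05,0.05,0.05,0.05,0.05,0.05,0.05,0.05])

```text
time: 11.22
tool_pos: [0.5588, -0.1432, 0.3648]
tcp_rot: [0.157, -3.125, 0.009]
wrist_force: [0.1, -0.3, 0.9]
width: 0.587
grip_force: 0.0
```

Run:
```python
from h import *
st()
ims=vision.read_camera("side"); im=vision.read_camera("top")
print(blobs("side",ims,(0,130,80),(8,255,255),(280,200,380,280)))
cv2.imwrite("pics/latched.png",np.hstack([cv2.resize(ims[180:280,270:370],None,fx=4,fy=4,interpolation=3),cv2.resize(im[170:270,310:410],None,fx=4,fy=4,interpolation=3)])[:,:,::-1])
```

```text
g [ 0.559  -0.1431  0.3838] r 0.1319 q 0.0176 toolyaw q 0.0044 tilt 0.013 F ramp [ 0.0489 -0.3314  0.8636] M [ 0.0079 -0.0327 -0.0762] 0.5869766151699317 11.2167
[(array([323.1, 244.8]), [319, 238, 9, 16, 107], [array([323. , 245.5]), array([15.,  8.]), np.float64(90.0)])]
```

View pics/latched.png

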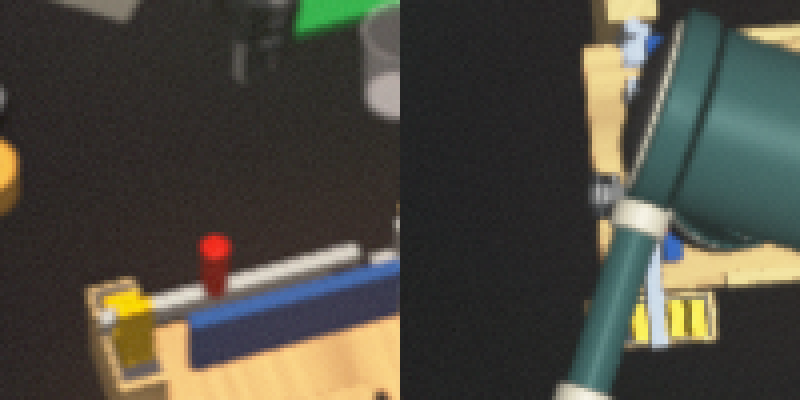

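The bar lies level in the notch, between the yellow nose on the left and the ledge and wall on the right. The knob is upright at side (323,245), so the latch is done. The isolator is next.

Run:
```python
from h import *
t=lambda a,b:(150+a/5,190+b/5); s=lambda a,b:(245+a/2.9,85+b/2.9)
P=lambda a,z:onz("top",t(*a),z)
b1,b2,f1,f2=P((25,245),.188),P((270,430),.188),P((270,18),.045),P((498,182),.045)
print(b1,b2,f1,f2,"back",np.linalg.norm(b1-b2),"front",np.linalg.norm(f1-f2),np.linalg.norm((b1-f1)[:2]),np.linalg.norm((b2-f2)[:2]))
c=(b1+b2+f1+f2)/4; print("centre",c)
fr=(f1+f2-b1-b2)[:2]; fr/=np.linalg.norm(fr); y2=(b1+f1-b2-f2)[:2]; print("front",fr,"across",y2/np.linalg.norm(y2))
A,B=P((52,95),.263),P((360,312),.263); print("rail",A,B,(A+B)/2,np.linalg.norm(A-B),(A-B)/np.linalg.norm(A-B))
g=tri((291.5,137.2),(205.7,226.)); print("handle tri",g)
n=np.array([*(fr*np.sin(np.radians(40))),np.cos(np.radians(40))])
foot=np.array([c[0],c[1],.1165]); 
# handle top plane: 38 mm off the face
o,d=ray("top",(205.7,226.)); X=o+d*((foot+.036*n-o)@n)/(d@n); print("on handle plane",X,"off centre",X-foot-.036*n)
o,d=ray("side",(291.5,137.2)); X=o+d*((foot+.034*n-o)@n)/(d@n); print("side",X,X-foot-.034*n)
```

```text
[0.497  0.4512 0.188 ] [0.4007 0.3126 0.188 ] [0.6371 0.3549 0.045 ] [0.5417 0.2135 0.045 ] back 0.16874056808923316 front 0.17062315664467342 0.17002851777073746 0.17240666695088716
centre [0.5191 0.3331 0.1165]
front [ 0.8212 -0.5706] across [0.5648 0.8252]
rail [0.575  0.4157 0.263 ] [0.4677 0.2512 0.263 ] [0.5213 0.3335 0.263 ] 0.19646165375692018 [0.5465 0.8375 0.    ]
handle tri [0.5355 0.325  0.1368]
on handle plane [0.5371 0.3226 0.1462] off centre [-0.0011  0.0028  0.0021]
side [0.5328 0.3172 0.1439] [-0.0043 -0.0034  0.0014]
```

```bash
cat >> h.py <<'E'
fr=np.array([.826,-.563,0]); fr/=np.linalg.norm(fr); c40,s40=np.cos(np.radians(40)),np.sin(np.radians(40))
n=fr*s40+np.array([0,0,c40]); u=-fr*c40+np.array([0,0,s40]); v=np.cross(n,u); foot=np.array([.520,.333,.1165])
def hpose(th,off):
    """bar angle th (joint), TCP 'off' from the face"""
    b=np.pi/6-th; bar=u*np.cos(b)+v*np.sin(b); R=np.column_stack([bar,np.cross(-n,bar),-n]); return foot+n*off,R
E
python3 - <<'E'
from h import *
print(read_state()['q'])
s,p0,R0=cur()
p,R=hpose(0,.15)
for f in(0,np.pi):
    R1=R@Ro.from_euler('z',f).as_matrix(); w=Ro.from_matrix(R0.T@R1).as_rotvec()
    print(f,w,np.linalg.norm(w),"new-axes",R1.T@(p-p0),p)
E
```

```text
[-0.2882  0.0341  1.6347 -0.0098  1.4907 -1.9588]
0 [-0.4046  0.5526  0.1633] 0.7041447343883928 new-axes [-0.1231  0.3587  0.2277] [0.5997 0.2787 0.2314]
3.141592653589793 [-0.8095 -0.5927 -2.8076] 2.981476010260815 new-axes [ 0.1231 -0.3587  0.2277] [0.5997 0.2787 0.2314]
```

Call:
jog_arm(turn=[[-0.0506,0.0691,0.0204],[-0.0506,0.0691,0.0204],[-0.0506,0.0691,0.0204],[-0.0506,0.0691,0.0204],[-0.0506,0.0691,0.0204],[-0.0506,0.0691,0.0204],[-0.0506,0.0691,0.0204],[-0.0506,0.0691,0.0204],[0,0,0],[0,0,0],[0,0,0],[0,0,0],[0,0,0],[0,0,0],[0,0,0],[0,0,0]], delta_pos=[[0,0,0],[0,0,0],[0,0,0],[0,0,0],[0,0,0],[0,0,0],[0,0,0],[0,0,0],[-0.0077,0.0224,0.0142],[-0.0077,0.0224,0.0142],[-0.0077,0.0224,0.0142],[-0.0077,0.0224,0.0142],[-0.0077,0.0224,0.0142],[-0.0077,0.0224,0.0142],[-0.0077,0.0224,0.0142],[-0.0077,0.0224,0.0142]], gripper=[0.05,0.05,0.05,0.05,0.05,0.05,0.05,0.05,0.05,0.05,0.05,0.05,0.05,0.05,0.05,0.05])

```text
time: 12.65
tool_pos: [0.5767, 0.0693, 0.2914]
tcp_rot: [-0.095, -2.499, -0.486]
wrist_force: [0.2, -0.7, -0.3]
width: 0.589
grip_force: 0.0
```

Run:
```python
from h import *
print(read_state()['q'],read_state()['tool_pos']); to(*hpose(0,.15),off=0)
```

```text
[-0.107   0.4464  1.4035  0.3288  1.9177 -1.59  ] [0.5767 0.0693 0.2914]
turn [ 0.0014 -0.0066 -0.0021] shift now-axes [-0.061   0.1796  0.1094] shift new-axes [-0.0607  0.1796  0.1096] tcp goal [0.5997 0.2787 0.2314]
```

Call:
jog_arm(turn=[[0,-0.0066,0],[0,0,0],[0,0,0],[0,0,0],[0,0,0],[0,0,0],[0,0,0],[0,0,0],[0,0,0],[0,0,0],[0,0,0]], delta_pos=[[-0.0061,0.018,0.011],[-0.0061,0.018,0.011],[-0.0061,0.018,0.011],[-0.0061,0.018,0.011],[-0.0061,0.018,0.011],[-0.0061,0.018,0.011],[-0.0061,0.018,0.011],[-0.0061,0.018,0.011],[-0.0061,0.018,0.011],[-0.005,0.014,0.008],[0,0,0]], gripper=[0.05,0.05,0.05,0.05,0.05,0.05,0.05,0.05,0.05,0.05,0.05])

```text
time: 13.57
tool_pos: [0.5996, 0.2758, 0.232]
tcp_rot: [-0.093, -2.504, -0.485]
wrist_force: [0.3, -0.8, 0.6]
width: 0.581
grip_force: 0.0
```

Run:
```python
from h import *
print(read_state()['q'],read_state()['tool_pos']); to(*hpose(0,.013),off=0)
ims=vision.read_camera("side"); im=vision.read_camera("top")
print(blobs("side",ims,(0,130,80),(8,255,255),(270,120,330,150)))
W=np.hstack([cv2.resize(ims[80:200,240:340],None,fx=4,fy=4,interpolation=3),cv2.resize(im[180:300,150:250],None,fx=4,fy=4,interpolation=3)])
cv2.imwrite("pics/con2.png",W[:,:,::-1])
```

```text
[ 0.1577  0.5456  1.3675  0.4653  1.7569 -1.3769] [0.5996 0.2758 0.232 ]
turn [-0.0002 -0.0016 -0.0002] shift now-axes [-0.0007  0.0026  0.1385] shift new-axes [-0.0005  0.0025  0.1385] tcp goal [0.5269 0.3283 0.1265]
[(array([291.5, 137.1]), [282, 132, 20, 11, 129], [array([291.4, 136.9]), array([19.6,  7.3]), np.float64(18.4)]), (array([277.2, 136.2]), [276, 135, 3, 3, 6], [array([277.3, 136.3]), array([2.1, 1.4]), np.float64(45.0)])]
```

View pics/con2.png

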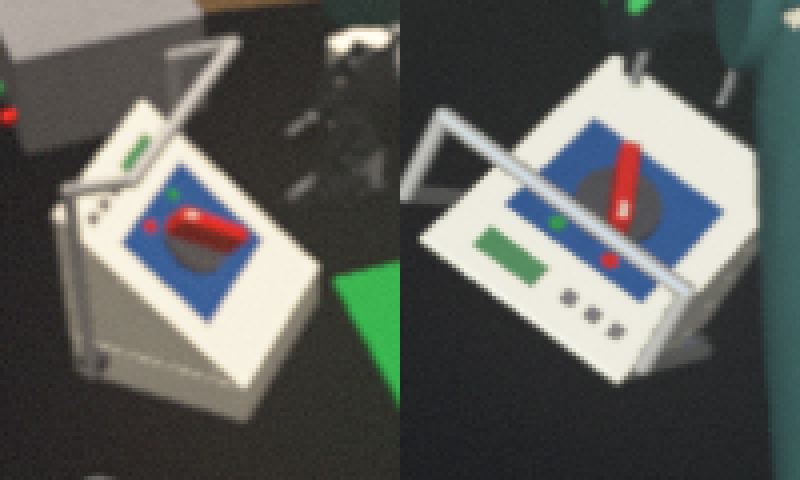

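The handle is free in front of the fingers, at about (625,187) in the right crop, with the mark still at red and the rail well clear. I'll go in along the face's normal.

Call:
jog_arm(turn=[[0,0,0],[0,0,0],[0,0,0],[0,0,0],[0,0,0],[0,0,0],[0,0,0],[0,0,0],[0,0,0],[0,0,0],[0,0,0],[0,0,0]], delta_pos=[[0,0.001,0.01],[0,0.001,0.01],[0,0,0.01],[0,0,0.01],[0,0,0.01],[0,0,0.01],[0,0,0.01],[0,0,0.01],[0,0,0.01],[0,0,0.01],[0,0,0.01],[0,0,0]], gripper=[0.05,0.05,0.05,0.05,0.05,0.05,0.05,0.05,0.05,0.05,0.05,0.05])

```text
time: 14.67
tool_pos: [0.5414, 0.3152, 0.1492]
tcp_rot: [-0.095, -2.506, -0.485]
wrist_force: [-0.2, -0.5, -0.3]
width: 0.585
grip_force: 0.0
```

Run:
```python
from h import *
print(read_state()['q'],read_state()['wrist_force']); to(*hpose(0,.013),off=0)
ims=vision.read_camera("side"); im=vision.read_camera("top")
W=np.hstack([cv2.resize(ims[100:180,250:330],None,fx=5,fy=5,interpolation=3),cv2.resize(im[190:270,170:250],None,fx=5,fy=5,interpolation=3)])
cv2.imwrite("pics/con3.png",W[:,:,::-1])
```

```text
[ 0.2219  0.5263  1.5571  0.4892  1.577  -1.4019] [-0.2241 -0.5479 -0.3292]
turn [-0.0002  0.0002 -0.0014] shift now-axes [-0.0011  0.0024  0.0299] shift new-axes [-0.0011  0.0024  0.0299] tcp goal [0.5269 0.3283 0.1265]
```

View pics/con3.png

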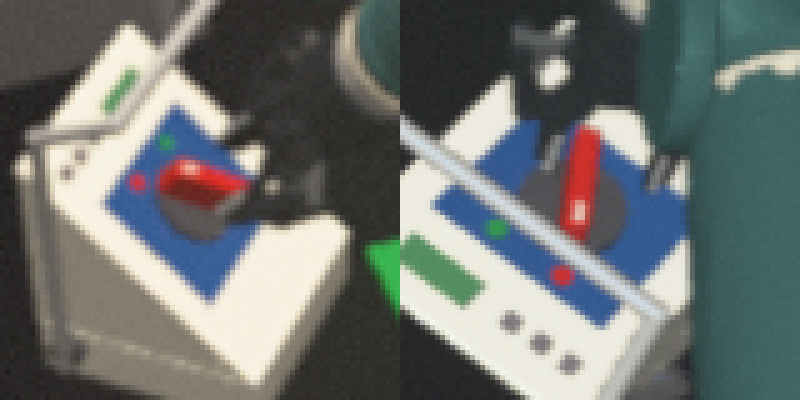

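The fingers straddle the handle, at about (550,152) and (660,172) in the right crop with the handle's bar near (583,155). I'll check the centring by projection.

Run:
```python
from h import *
s,p0,R0=cur()
for k in(0,.01):
  for y in(-.032,-.025,0,.025,.032): print(k,y,proj("top",p0+R0@[0,y,-k]))
for th in(0,):
  for off in(.028,.038):
    for e in(-.034,0,.034): 
        P,R=hpose(th,off); print("bar",off,e,proj("top",P+R@[e,0,0]),proj("side",P+R@[e,0,0]))
```

```text
0 -0.032 [219.3997 226.2129]
0 -0.025 [216.9495 225.7007]
0 0 [208.1465 223.8594]
0 0.025 [199.2622 221.9992]
0 0.032 [196.76  221.475]
0.01 -0.032 [220.2086 224.2725]
0.01 -0.025 [217.7466 223.7549]
0.01 0 [208.9008 221.8943]
0.01 0.025 [199.9729 220.0146]
0.01 0.032 [197.4583 219.4849]
bar 0.028 -0.034 [207.6605 217.1818] [300.0098 140.1103]
bar 0.028 0 [206.2501 226.8645] [291.9135 137.3502]
bar 0.028 0.034 [204.8046 236.8304] [283.6247 134.5272]
bar 0.038 -0.034 [208.3946 215.2196] [301.623  138.9483]
bar 0.038 0 [206.9864 224.9245] [293.5077 136.1609]
bar 0.038 0.034 [205.5428 234.9151] [285.1985 133.3098]
```

Call:
jog_arm(turn=[[0,0,0],[0,0,0],[0,0,0],[0,0,0],[0,0,0]], delta_pos=[[-0.001,0.002,0.009],[0,0,0.009],[0,0,0.007],[0,0,0.004],[0,0,0]], gripper=[0.05,0.05,0.05,0.05,0.05])

```text
time: 15.18
tool_pos: [0.5281, 0.3273, 0.1278]
tcp_rot: [-0.095, -2.507, -0.485]
wrist_force: [0.3, -0.8, -0.4]
width: 0.584
grip_force: 0.0
```

Call:
jog_arm(turn=[[0,0,0],[0,0,0],[0,0,0],[0,0,0],[0,0,0],[0,0,0]], delta_pos=[[0,0,0],[0,0,0],[0,0,0],[0,0,0],[0,0,0],[0,0,0]], gripper=[0.03,0.02,0.005,0.005,0.005,0.005], grip_force=50)

```text
time: 15.68
tool_pos: [0.5308, 0.3306, 0.131]
tcp_rot: [-0.095, -2.51, -0.496]
wrist_force: [1.1, 9.7, 1.2]
width: 0.162
grip_force: 51.5
```

Run:
```python
from h import *
s=read_state();print(s['q'],s['wrist_force'],s['torque'],s['width'],s['grip_force']); to(*hpose(0,.013),off=0)
```

```text
[ 0.2428  0.529   1.5896  0.506   1.5306 -1.4066] [1.0728 9.7237 1.1678] [ 0.9885 -0.2318 -0.791 ] 0.16211785235036053 51.53238594532013
turn [0.0071 0.006  0.0021] shift now-axes [ 0.0008 -0.0043  0.0047] shift new-axes [ 0.0008 -0.0043  0.0047] tcp goal [0.5269 0.3283 0.1265]
```

Call:
jog_arm(turn=[[0,0,0],[0,0,0],[0,0,0.06],[0,0,0.06],[0,0,0.06],[0,0,0.06],[0,0,0.06],[0,0,0]], delta_pos=[[0,0.002,0],[0,0.002,0],[0,0,0],[0,0,0],[0,0,0],[0,0,0],[0,0,0],[0,0,0]], gripper=[0.005,0.005,0.005,0.005,0.005,0.005,0.005,0.005], grip_force=60)

```text
time: 16.35
tool_pos: [0.5308, 0.3309, 0.1311]
tcp_rot: [-0.466, -2.438, -0.362]
wrist_force: [1.5, 0.4, 2.8]
width: 0.157
grip_force: 61.4
```

Run:
```python
from h import *
s,p0,R0=cur();print(s['q'],"F tool",R0.T@s['wrist_force'],"M tool",R0.T@s['torque'],s['width'],s['grip_force']); to(*hpose(.3,.013),off=0)
```

```text
[ 0.2454  0.5307  1.586   0.5018  1.5333 -1.1   ] F tool [ 0.6862  1.3669 -2.8207] M tool [ 0.1636 -0.1608  0.0125] 0.1567974734823944 61.39286756515503
turn [ 0.0028  0.0042 -0.0014] shift now-axes [-0.0006 -0.0046  0.0047] shift new-axes [-0.0006 -0.0046  0.0047] tcp goal [0.5269 0.3283 0.1265]
```

Forces are low and the handle is turning with the tool, so I'll continue past the click to the stop.

Call:
jog_arm(turn=[[0,0,0.06],[0,0,0.06],[0,0,0.06],[0,0,0.06],[0,0,0.06],[0,0,0.06],[0,0,0.06],[0,0,0.06],[0,0,0.06],[0,0,0.06],[0,0,0.06],[0,0,0.06],[0,0,0.04],[0,0,0]], delta_pos=[[0,0,0],[0,0,0],[0,0,0],[0,0,0],[0,0,0],[0,0,0],[0,0,0],[0,0,0],[0,0,0],[0,0,0],[0,0,0],[0,0,0],[0,0,0],[0,0,0]], gripper=[0.005,0.005,0.005,0.005,0.005,0.005,0.005,0.005,0.005,0.005,0.005,0.005,0.005,0.005])

```text
time: 17.52
tool_pos: [0.5309, 0.3311, 0.1311]
tcp_rot: [-1.315, -2.064, -0.033]
wrist_force: [0.9, 1.0, 3.2]
width: 0.161
grip_force: 61.6
```

Run:
```python
from h import *
s,p0,R0=cur();print(s['q'],"F tool",R0.T@s['wrist_force'],"M tool",R0.T@s['torque'],s['width'],s['grip_force']); to(*hpose(1.047,.013),off=0)
```

```text
[ 0.2455  0.5307  1.5859  0.502   1.5332 -0.3428] F tool [ 2.343   0.2172 -2.538 ] M tool [ 0.0209 -0.1067 -0.3879] 0.1606282751700997 61.60118579864502
turn [ 0.0051  0.001  -0.0115] shift now-axes [-0.0037 -0.0031  0.0047] shift new-axes [-0.0037 -0.0031  0.0047] tcp goal [0.5269 0.3283 0.1265]
```

Call:
jog_arm(turn=[[0,0,0.02],[0,0,0.02],[0,0,0]], delta_pos=[[0,0,0],[0,0,0],[0,0,0]], gripper=[0.005,0.005,0.005])

```text
time: 17.77
tool_pos: [0.531, 0.3311, 0.1312]
tcp_rot: [-1.356, -2.037, -0.015]
wrist_force: [3.4, 0.5, 4.1]
width: 0.16
grip_force: 66.1
```

Run:
```python
from h import *
s,p0,R0=cur();print("M tool",R0.T@s['torque'],s['width']); to(*hpose(1.047,.013),off=0)
```

```text
M tool [-0.155   0.0287 -1.1988] 0.15992837424483222
turn [ 0.0054  0.0011 -0.0515] shift now-axes [-0.0039 -0.003   0.0047] shift new-axes [-0.0038 -0.0032  0.0047] tcp goal [0.5269 0.3283 0.1265]
```

Call:
jog_arm(turn=[[0,0,-0.02],[0,0,0],[0,0,0],[0,0,0],[0,0,0],[0,0,0]], delta_pos=[[0,0,0],[0,0,0],[0,0,0],[0,0,0],[0,0,0],[0,0,0]], gripper=[0.005,0.05,0.05,0.05,0.05,0.05])

```text
time: 18.27
tool_pos: [0.5295, 0.3306, 0.1296]
tcp_rot: [-1.337, -2.048, -0.02]
wrist_force: [0.5, -0.6, -0.1]
width: 0.582
grip_force: 0.0
```

Call:
jog_arm(turn=[[0,0,0],[0,0,0],[0,0,0],[0,0,0],[0,0,0],[0,0,0],[0,0,0],[0,0,0],[0,0,0],[0,0,0],[0,0,0],[0,0,0]], delta_pos=[[0,0,-0.008],[0,0,-0.016],[0,0,-0.018],[0,0,-0.018],[0,0,-0.018],[0,0,-0.018],[0,0,-0.018],[0,0,-0.018],[0,0,-0.018],[0,0,-0.018],[0,0,0],[0,0,0]], gripper=[0.05,0.05,0.05,0.05,0.05,0.05,0.05,0.05,0.05,0.05,0.05,0.05])

```text
time: 19.27
tool_pos: [0.6198, 0.2695, 0.2603]
tcp_rot: [-1.338, -2.05, -0.024]
wrist_force: [-0.5, 0.5, -0.1]
width: 0.585
grip_force: 0.0
```

Run:
```python
from h import *
s=read_state();print(s['wrist_force'],s['joint_vel'])
ims=vision.read_camera("side"); im=vision.read_camera("top")
W=np.hstack([cv2.resize(ims[85:285,240:400],None,fx=2.5,fy=2.5,interpolation=3),cv2.resize(im[170:270,160:240],None,fx=5,fy=5,interpolation=3)])
print(blobs("side",ims,(0,130,80),(8,255,255),(235,90,400,290)))
cv2.imwrite("pics/end.png",W[:,:,::-1])
for e in(0,.026): 
    P,R=hpose(1.047,.036); print(proj("top",P+R@[e,0,0]),proj("side",P+R@[e,0,0]))
```

```text
[-0.4825  0.4922 -0.0659] [ 0.0153  0.0103  0.0495  0.0005 -0.0084 -0.0007]
[(array([241.5, 108.7]), [239, 107, 6, 5, 22], [array([241.5, 108.5]), array([4.2, 4.2]), np.float64(45.0)]), (array([291.3, 137.5]), [285, 128, 14, 20, 152], [array([291.3, 137.1]), array([19.2,  8.5]), np.float64(63.4)]), (array([277.2, 136.2]), [276, 135, 3, 3, 6], [array([277.3, 136.3]), array([2.1, 1.4]), np.float64(45.0)]), (array([323.2, 244.7]), [319, 238, 9, 16, 107], [array([323. , 245.5]), array([15.,  8.]), np.float64(90.0)])]
[206.8385 225.3141] [293.1877 136.3996]
[198.277  227.4525] [290.0902 129.6571]
```

View pics/end.png

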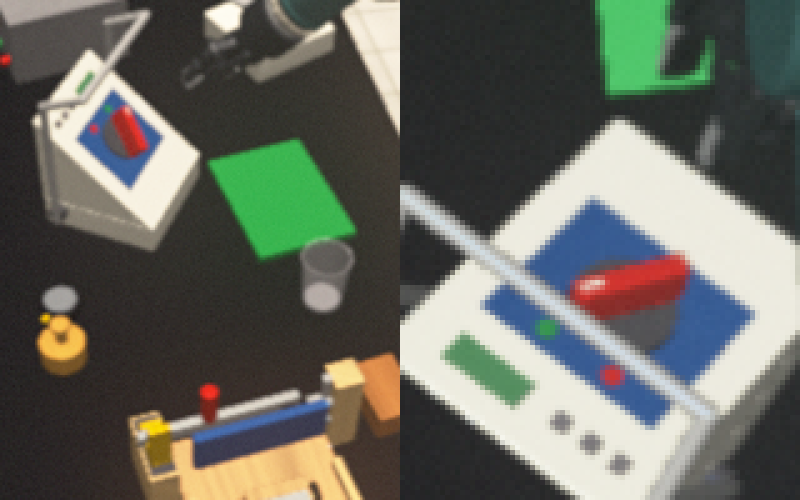

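The handle's mark now points at the green dot, near (548,328) in the right crop. The bar is still latched, and nothing else has moved. I'll hand it in.

```bash
python3 -c "
from workcell import ticket
print(ticket.finish_job())"
```

```text
the job is handed in; nothing more can be done
None
```

The gate is latched with the bar down in the keeper's notch, the isolator is turned to its stop at on (green dot) and released, and the job was handed in at about 19 s; the final pictures show nothing else on the bench disturbed.

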